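# Lock the push-and-turn safety cap on the reagent jar

## Robot

A 6-joint arm with a two-finger parallel gripper is mounted at the origin on a cart in front of the work surface, level with it; the furniture and walls round the work are solid. World frame = base frame: x ahead of the robot, y to its left, z up, the work surface at z = 0. Lengths are in m, angles in rad, forces in N, time in s.
With the tool pointing down it reaches from about 0.3 to 1 m from the base axis. Payload 5.1 kg.
Tool frame: the origin (TCP) lies on the centre line of the jaws, within the pads' length; the fingertips stand 11 mm ahead of it and the grasp point (between the pads) lies 8 mm behind it; z points along the fingers, y is the line along which they close (so a half turn about z gives the same grasp; the last joint's range is limited). The gripper opens to 95 mm and grips with 3 to 60 N. Pads are 20 mm wide; open, the fingers measure 119 mm over their backs; the gripper's body (75 mm by 180 mm) begins 59 mm behind the grasp point.
Start: joints at [1.261, 0.124, 1.65, -0, 1.367, -0.083], TCP at [0.146, 0.633, 0.226] pointing down, gripper open.
Joint ranges: [-2.61, 2.61], [-1.02, 2.33], [0.03, 2.71], [-1.35, 4.49], [0.32, 2.68], [-2.91, 2.91]. Speed limits (rad/s): [2.57, 2.57, 3.14, 3.14, 3.14, 3.14].

## Interface

Orientations are given as a unit quaternion [w, x, y, z].
In Python, from plant import bot, capture gives the robot as it stands.
- The arm moves only by the shell command python3 -m inch 'ROWS' [FORCE]. ROWS is JSON, a list of rows, each a list of 3 entries, a list of its own where there are three numbers: the turn, a rotation vector about the world's x, y, z as a fraction of full scale, then the shift along the world's x, y, z as a fraction of full scale, then the opening, from -1 (shut) to 1 (fully open), so that 0 is half open. In form: [[[rx, ry, rz], [tx, ty, tz], hand], ...]. A call has exactly 8 rows; each row is the pose to reach, as a shift and turn from the pose commanded when the call began, turning the shorter way round; what a row does not reach only later rows make up. Full scale, the value 1, is 0.25 m for a shift and 180 degrees for a turn. A row lasts 1/10 s, in which the tool goes at most 50 mm and 8.59 degrees, less where a joint would pass 70% of its speed; a pose out of reach is approached as far as the arm can. A call with a number of a shift or a turn outside -1 to 1 is refused whole. A call with a gripper value outside its range is refused whole. The fingers move at their own pace and stop on an object; FORCE is the grip in N (left out, the last holds). Time passes only in rows, so rows that repeat a pose let the fingers close, or fill a call up. It gives the time, the measured TCP pose, the force, the opening and the grip force at its end, in the units of the state.
- bot.get_state(): the state, without advancing time (a new reading comes with each control period).
- capture(name): name is "scene" or "side" or "wrist"; returns a dict with "pixels" (384x512x3 uint8, red, green, blue), "range_z" (384x512 float32, m along the optical axis (not along the pixel's ray), 0 where there is no reading), "fx", "fy", "cx", "cy" (pixels), "R" (3x3) and "t" (3): a world point X has camera coordinates R X + t. Camera axes: x right, y down, z forward; pixel columns grow to the right and rows downward; lengths in m; the calibration is good to about 2 mm. A picture is of the moment at which its call begins.
- bot.hand_in(): hands the job in; it is judged then, once.
The state is a dict: "time": time; "qpos": joint angles; "qvel": joint speeds; "effort": joint torques, N m; "ee_pos": TCP position; "tcp_rot": TCP orientation; "force": force on the tool from outside, world axes, zero at the start; "torque": the same for the moment, N m; "opening": finger opening in m; "grasp_force": force on a finger pad.
Only numpy, scipy, OpenCV 4.12 (cv2) and the standard library are available. Lean on these libraries where they do the work, as an engineer would, in place of code of your own. Each camera call takes 0.05 s, during which the arm holds its last target. There are 200 camera calls.

## Task

Close the jar in the bench stand with its loose grey safety cap: set the cap over the neck, find by feel where its inner lugs pass between those of the neck, push it down against the sprung disc and turn it clockwise (seen from above) to the stop, so that when you let go it stays locked on, level and fully home. Do not force it: push with no more than about 20 N, stop turning as soon as you feel the stop, and leave the small things standing around where they are.

Things in the scene. Friction and masses are not known exactly. Their poses are not given: they have to be found in the camera images.
- cap: loose grey plastic safety cap, 0.08 kg, 64 mm in diameter, 50 mm tall, standing skirt down: a hollow skirt up to 22 mm height (inner diameter 56 mm, its roof inside at 18 mm) and on it a round fluted grip. Origin: centre of the skirt's lower edge, z up along the axis
- cap_deck (a point): on the cap's axis at 22 mm height, level with the skirt's flat top: a deck 12 mm wide round the grip that fingertips may push on. From it the round fluted grip, 40 mm in diameter, rises 28 mm
- cap_lugs (a point): on the cap's axis, 2 mm above its origin, level with the undersides of the six lugs inside the skirt: 60 degrees apart, the first on the cap's +x axis, 6 mm wide, 3.5 mm tall, reaching inwards to 23 mm radius
- jar_stand: aluminium stand fixed to the bench: plate 130 x 130 x 12 mm and a collar 86 mm in diameter up to 40 mm height, clamp screw on its -x side. It holds an amber glass jar, 75 mm in diameter, shoulder at 70 mm, rim at 98 mm height. Origin: centre of the plate's underside, z up. The jar is clamped hard at any angle: this pose does not tell where the neck's lugs stand
- mouth (a point): fixed point on the jar's axis at the height of the glass rim, 98 mm above the bench; neck 42 mm in diameter. Cap's origin against this point: unlocked on the disc -5 mm; lugs on lugs, blocked, -6 mm; pushed fully down in a gap -18 mm (its roof on the rim); locked -13.5 mm; hanging on the nibs, not yet locked, -15.5 mm
- neck_lugs (a point): fixed point on the jar's axis, level with the tops of the neck's six outer lugs: 60 degrees apart, 16 mm wide, to 26 mm radius, at unmeasured angles. The cap passes in about 12 of each 60 degrees. Held 16 to 18 mm down from the mouth it turns clockwise under small nibs, up to 45 degrees, to a solid stop (0.3 N m there is enough, over 0.8 forces it); let go, it springs up into pockets, locked
- disc_top (a point): fixed point on the jar's axis, 13 mm above the rim, where the top of the sprung white sealing disc (30 mm in diameter) stands at rest. Pushed down it takes 1.5 N at first and 1 N more for each mm: about 12 N with the cap just under the nibs, 14.5 N with its roof on the rim. It lifts an unlocked cap again
- small_bottle: small stoppered glass reagent bottle, 46 mm in diameter, 89 mm tall, bystander; origin: centre of its underside
- petri: flat glass Petri dish with lid, 95 mm in diameter, 16 mm tall, bystander; origin: centre of its underside
- small_beaker: small glass beaker standing upside down, about 61 mm wide, 69 mm tall, bystander; origin: centre of its underside
- black_stopper: black rubber stopper, 35 mm in diameter, 30 mm tall, bystander; origin: centre of its underside
Not all that is in view belongs to the job. Leave any green or orange look-alike of the cap alone.

How it is judged:
At the end, for the whole second after the job is handed in: The released cap is held locked in the pockets at rest: its origin 12.0 to 14.7 mm below the rim of the jar, within 3 mm of the jar's axis, tilted by less than 0.05 rad (horizontal distance between cap and mouth below 0.003 m and z of cap in the frame of mouth between -0.0147 and -0.012 m and angle between cap's own z axis and vertical below 0.05 rad and linear speed of cap below 0.01 m/s); the robot touches nothing.
It fails at once if the jar is forced: all contacts between cap and jar together, pushing and turning, pass 50 N (contact force between cap and jar_stand above 50 N).
It fails at once if the small bottle is moved by more than 30 mm (distance of small_bottle from where it was at the start of the episode above 0.03 m).
It fails at once if the Petri dish is moved by more than 30 mm (distance of petri from where it was at the start of the episode above 0.03 m).
It fails at once if the small beaker is moved by more than 30 mm (distance of small_beaker from where it was at the start of the episode above 0.03 m).
It fails at once if the stopper is moved by more than 30 mm (distance of black_stopper from where it was at the start of the episode above 0.03 m).
It also fails if it takes over 67 s, if anything falls off the work surface, if the arm or the gripper's body presses on something with over 40 N, if the wrist force passes 120 N, or if a joint passes its speed limit or range.

## Working session

There is one attempt and no reset: what is moved stays moved. The work goes in short steps, Python scripts to look and compute and a shell command to move; the robot and the scene stay as the last step left them, time stands still between calls to the robot, and variables do not carry over. Pictures are saved under pics/ and viewed, at most 10 in all, crops included, and the job is handed in when it is done.

```bash
mkdir -p pics; ls; python3 - <<'E'
from plant import bot, capture
import cv2,numpy as np
print(bot.get_state())
for n in ("scene","side"):
    c=capture(n); cv2.imwrite(f"pics/{n}0.png",c["pixels"][:,:,::-1]); np.savez(f"pics/{n}0.npz",**c)
    print(n,c["fx"],c["cx"],c["cy"],c["R"],c["t"])
E
```

```text
pics
{'time': 0.0, 'qpos': array([ 1.26142686e+00,  1.24487286e-01,  1.65167440e+00,  1.76301211e-05,
        1.36746169e+00, -8.26022855e-02]), 'qvel': array([-0.00067793, -0.00124706, -0.00095894,  0.00014358, -0.0009029 ,
       -0.00086881]), 'effort': array([ 1.99888811e-03, -4.17608821e+01, -3.59937429e+01,  7.75765046e-02,
        4.92695149e-02, -1.79970812e-04]), 'ee_pos': array([0.14597674, 0.63276838, 0.22439831]), 'tcp_rot': array([-2.06190746e-04,  1.13142525e-01,  9.93578250e-01, -9.94239240e-04]), 'force': array([0.15612418, 0.0459381 , 0.39246381]), 'torque': array([ 0.02254859,  0.03112329, -0.01219495]), 'grasp_force': 0.0, 'opening': 0.09516650085867592}
scene 371.0332778910287 259.7209959886431 188.38818410639712 [[-0.62173024 -0.78308617  0.01508497]
 [-0.61868289  0.47920966 -0.62256693]
 [ 0.48029469 -0.3964015  -0.78242115]] [0.33675684 0.37325805 0.72030244]
side 388.0771920608611 262.3244848406357 195.62698736784984 [[ 0.94119995 -0.3378479  -0.00120619]
 [-0.1437365  -0.39719499 -0.90640827]
 [ 0.30574904  0.85328479 -0.42240098]] [-0.49508497  0.15738224  0.96421218]
```

View pics/scene0.png

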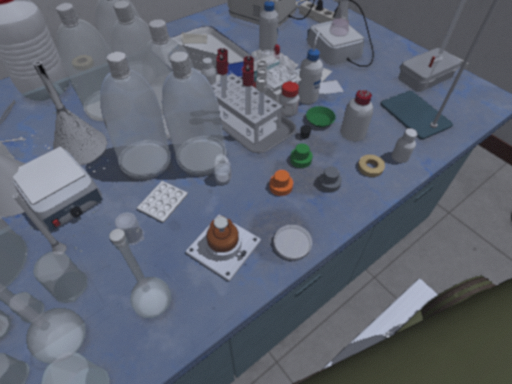

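View pics/side0.png

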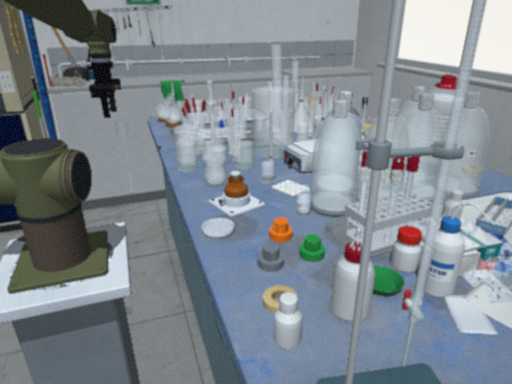

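The scene view shows the grey cap at (329,180), the jar in its stand at (222,240), the Petri dish at (293,242), and orange and green look-alikes at (281,182) and (302,155). The side view shows the cap at (271,256) and the jar at (236,188).

```bash
cat > h.py <<'E'
import numpy as np,cv2
def cloud(c):
    z=c["range_z"];v,u=np.mgrid[:z.shape[0],:z.shape[1]]
    P=np.stack([(u-c["cx"])/c["fx"]*z,(v-c["cy"])/c["fy"]*z,z],-1)
    W=(P-c["t"])@c["R"]; W[z==0]=np.nan
    return W
def ray(c,u,v,h):
    d=c["R"].T@np.array([(u-c["cx"])/c["fx"],(v-c["cy"])/c["fy"],1]); o=-c["R"].T@c["t"]
    return o+d*(h-o[2])/d[2]
E
python3 - <<'E'
from h import *
np.set_printoptions(precision=4,suppress=True)
S={n:np.load(f"pics/{n}0.npz") for n in("scene","side")}
for n,u,v in(("scene",329,180),("scene",222,240),("scene",293,242),("side",271,256),("side",236,188)):
    c=S[n];print(n,u,v,ray(c,u,v,.03))
W=cloud(S["scene"]);V=cloud(S["side"])
c0=ray(S["scene"],329,180,.03)[:2]; j0=ray(S["scene"],222,235,.05)[:2]
for nm,X in(("scene",W),("side",V)):
  f=X.reshape(-1,3)
  for lab,o,r,bands in(("cap",c0,.06,((.01,.019),(.02,.026),(.028,.044),(.046,.056))),("jar",j0,.09,((.007,.016),(.035,.045),(.045,.065),(.075,.096),(.095,.104),(.106,.118)))):
    for a,b in bands:
      m=(np.hypot(f[:,0]-o[0],f[:,1]-o[1])<r)&(f[:,2]>a)&(f[:,2]<b);p=f[m]
      if len(p)>3: 
        (cx,cy),rr=cv2.minEnclosingCircle(p[:,:2].astype(np.float32)); print(nm,lab,a,b,len(p),p.mean(0),"enc",cx,cy,rr)
E
```

```text
scene 329 180 [ 0.4702 -0.1797  0.03  ]
scene 222 240 [0.4942 0.1518 0.03  ]
scene 293 242 [0.3871 0.0232 0.03  ]
side 271 256 [ 0.4744 -0.2049  0.03  ]
side 236 188 [0.508  0.2075 0.03  ]
scene cap 0.01 0.019 51 [ 0.4619 -0.1713  0.0149] enc 0.47120681405067444 -0.18214057385921478 0.02928602509200573
scene cap 0.02 0.026 144 [ 0.4707 -0.1823  0.0221] enc 0.4767301380634308 -0.1897195726633072 0.03203117847442627
scene cap 0.028 0.044 60 [ 0.4697 -0.1787  0.0357] enc 0.4768819510936737 -0.1896374672651291 0.020379018038511276
scene cap 0.046 0.056 141 [ 0.4768 -0.1894  0.0494] enc 0.47710204124450684 -0.1907837837934494 0.020557481795549393
scene jar 0.007 0.016 1342 [0.4738 0.1641 0.0116] enc 0.4908613860607147 0.15139852464199066 0.08945459872484207
scene jar 0.035 0.045 222 [0.4681 0.1626 0.0395] enc 0.47819435596466064 0.1544361710548401 0.051770102232694626
scene jar 0.045 0.065 217 [0.4704 0.163  0.0577] enc 0.4903872311115265 0.15247856080532074 0.037180811166763306
scene jar 0.075 0.096 187 [0.4836 0.1552 0.0894] enc 0.4915311932563782 0.15202274918556213 0.02675411291420459
[... 653 characters left out ...]
522005081177 0.02105897292494774
side jar 0.007 0.016 419 [0.4853 0.121  0.0108] enc 0.49179571866989136 0.14538201689720154 0.08763913810253143
side jar 0.035 0.045 112 [0.4833 0.1239 0.0393] enc 0.48236989974975586 0.14011158049106598 0.05098530277609825
side jar 0.045 0.065 163 [0.4834 0.1243 0.0559] enc 0.48844200372695923 0.14359331130981445 0.036803435534238815
side jar 0.075 0.096 124 [0.4887 0.1393 0.088 ] enc 0.490252286195755 0.14904232323169708 0.02696455642580986
side jar 0.095 0.104 26 [0.4907 0.1459 0.0968] enc 0.4909202754497528 0.14705243706703186 0.020320575684309006
side jar 0.106 0.118 35 [0.491  0.1464 0.1093] enc 0.491586297750473 0.14709216356277466 0.016079869121313095
```

```bash
python3 - <<'E'
import cv2,numpy as np
a=cv2.imread("pics/scene0.png");b=cv2.imread("pics/side0.png")
f=lambda i,x,y,s:cv2.resize(i[y:y+s,x:x+s],(390,390),interpolation=cv2.INTER_CUBIC)
cv2.imwrite("pics/crop0.png",np.vstack([np.hstack([f(a,285,130,80),f(a,180,200,80)])[:300],np.hstack([f(b,230,225,65),f(b,200,160,70)])[:300]]))
E
```

```text
(no output)
```

View pics/crop0.png

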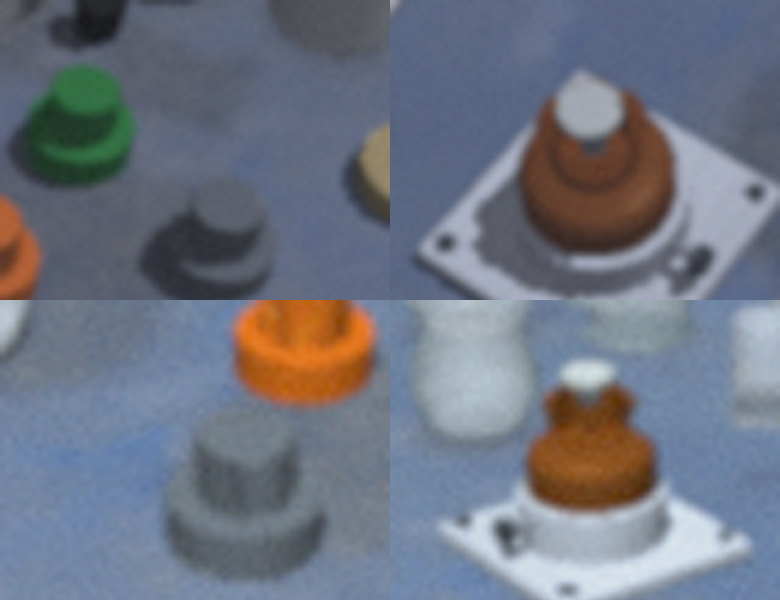

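The crop shows the grey cap upright at full-image (332,178) in the scene view. The jar is upright too, with the white disc on top. Next I check clearances.

```bash
python3 - <<'E'
from h import *
np.set_printoptions(precision=3,suppress=True)
f=np.vstack([cloud(np.load(f"pics/{n}0.npz")).reshape(-1,3) for n in("scene","side")]);f=f[~np.isnan(f).any(1)]
for y in np.arange(-.3,.65,.1):
  print(round(y,1),[round(float(f[(abs(f[:,1]-y)<.05)&(abs(f[:,0]-x)<.05)&(f[:,2]<.7)][:,2].max(initial=0)),3) for x in np.arange(.1,.8,.1)])
for o,r0,r1,zz in(((.477,-.192),.04,.13,.02),((.4913,.1495),.06,.15,.06)):
  d=f[:,:2]-o;r=np.hypot(*d.T);a=np.degrees(np.arctan2(d[:,1],d[:,0]))
  for k in range(-180,180,20):
    m=(r>r0)&(r<r1)&(f[:,2]>zz)&(f[:,2]<.3)&(a>=k)&(a<k+20)
    if m.sum()>2: print(o,k,m.sum(),r[m].min(),f[m][:,2].max())
E
```

```text
-0.3 [0.0, 0.0, 0.004, 0.022, 0.022, 0.034, 0.057]
-0.2 [0.003, 0.0, 0.003, 0.023, 0.053, 0.052, 0.204]
-0.1 [0.277, 0.0, 0.003, 0.004, 0.054, 0.052, 0.235]
0.0 [0.294, 0.0, 0.004, 0.02, 0.023, 0.067, 0.285]
0.1 [0.013, 0.0, 0.003, 0.042, 0.114, 0.015, 0.284]
0.2 [0.65, 0.0, 0.003, 0.041, 0.114, 0.013, 0.016]
0.3 [0.652, 0.0, 0.004, 0.074, 0.289, 0.073, 0.073]
0.4 [0.588, 0.0, 0.004, 0.074, 0.289, 0.101, 0.041]
0.5 [0.563, 0.564, 0.002, 0.114, 0.332, 0.104, 0.268]
0.6 [0.488, 0.555, 0.001, 0.137, 0.136, 0.261, 0.271]
(0.477, -0.192) -120 3 0.10233385798394186 0.02186970247117433
(0.477, -0.192) -20 313 0.08174093138788145 0.05197284102708801
(0.477, -0.192) 0 310 0.08032962646273087 0.052213638090442105
(0.477, -0.192) 40 185 0.10257019073838741 0.05353979564556737
(0.477, -0.192) 60 144 0.10445401633177027 0.05123091516375318
```

```bash
python3 -m inch '[[[0,0,0],[0.1,-0.16,0.1],0.5],[[0,0,0],[0.2,-0.32,0.2],0.5],[[0,0,0],[0.3,-0.48,0.2],0.5],[[0,0,0],[0.4,-0.64,0.2],0.5],[[0,0,0],[0.5,-0.8,0.2],0.5],[[0,0,0],[0.55,-1,0.2],0.5],[[0,0,0],[0.55,-1,0.2],0.5],[[0,0,0],[0.55,-1,0.2],0.5]]' 25
```

```text
time: 0.9
ee_pos: [0.2839, 0.3826, 0.2755]
tcp_rot: [-0.0, 0.114, 0.993, 0.0]
force: [-0.8, 1.0, -0.1]
opening: 0.0713
grasp_force: 0.0
```

```bash
python3 -m inch '[[[0,0,0],[0.0,-0.2,0],0.5],[[0,0,0],[0.04,-0.4,0],0.5],[[0,0,0],[0.08,-0.6,0],0.5],[[0,0,0],[0.12,-0.8,0],0.5],[[0,0,0],[0.2,-1,0],0.5],[[0,0,0],[0.3,-1,0],0.5],[[0,0,0],[0.37,-1,0],0.5],[[0,0,0],[0.37,-1,0],0.5]]'; python3 -m inch '[[[0,0,0],[0.05,-0.2,0],0.5],[[0,0,0],[0.1,-0.4,0],0.5],[[0,0,0],[0.15,-0.6,0],0.5],[[0,0,0],[0.2,-0.8,0],0.5],[[0,0,0],[0.25,-1,-0.1],0.5],[[0,0,0],[0.3,-1,-0.2],0.5],[[0,0,0],[0.3,-1,-0.3],0.5],[[0,0,0],[0.3,-1,-0.3],0.5]]'
```

```text
time: 1.7
ee_pos: [0.3775, 0.1337, 0.2754]
tcp_rot: [-0.001, 0.113, 0.994, -0.0]
force: [-0.1, -0.9, -0.6]
opening: 0.0712
grasp_force: 0.0
time: 2.5
ee_pos: [0.4491, -0.1149, 0.1962]
tcp_rot: [-0.004, 0.113, 0.994, 0.001]
force: [-0.8, 0.0, -0.1]
opening: 0.0711
grasp_force: 0.0
```

```bash
python3 -m inch '[[[0,0,0],[0.05,-0.15,-0.05],0.5],[[0,0,0],[0.11,-0.31,-0.14],0.5],[[0,0,0],[0.11,-0.31,-0.14],0.5],[[0,0,0],[0.11,-0.31,-0.14],0.5],[[0,0,0],[0.11,-0.31,-0.14],0.5],[[0,0,0],[0.11,-0.31,-0.14],0.5],[[0,0,0],[0.11,-0.31,-0.14],0.5],[[0,0,0],[0.11,-0.31,-0.14],0.5]]'
cat > look.py <<'E'
import sys
from h import *
from plant import bot, capture
np.set_printoptions(precision=4,suppress=True)
n,name=sys.argv[1:3];o=np.array([float(x) for x in sys.argv[3:5]]);bands=eval(sys.argv[5]);r=float(sys.argv[6])
c=capture(n);cv2.imwrite(f"pics/{name}.png",c["pixels"][:,:,::-1]);np.savez(f"pics/{name}.npz",**c)
f=cloud(c).reshape(-1,3)
for a,b in bands:
  p=f[(np.hypot(f[:,0]-o[0],f[:,1]-o[1])<r)&(f[:,2]>a)&(f[:,2]<b)]
  if len(p)>3:
    (x,y),rr=cv2.minEnclosingCircle(p[:,:2].astype(np.float32));print(a,b,len(p),p.mean(0),"enc",x,y,rr)
print(bot.get_state()["ee_pos"])
E
python3 look.py wrist w1 .477 -.192 '((.019,.026),(.046,.054))' .045
```

```text
time: 3.3
ee_pos: [0.4789, -0.1937, 0.1665]
tcp_rot: [0.001, 0.113, 0.994, -0.0]
force: [-0.2, 0.3, 0.3]
opening: 0.0713
grasp_force: 0.0
0.019 0.026 1667 [ 0.4712 -0.1915  0.0218] enc 0.4774460196495056 -0.19273687899112701 0.03201253339648247
0.046 0.054 1641 [ 0.4768 -0.1927  0.0497] enc 0.4776141047477722 -0.19286376237869263 0.020705213770270348
[ 0.4788 -0.1938  0.1662]
```

View pics/w1.png

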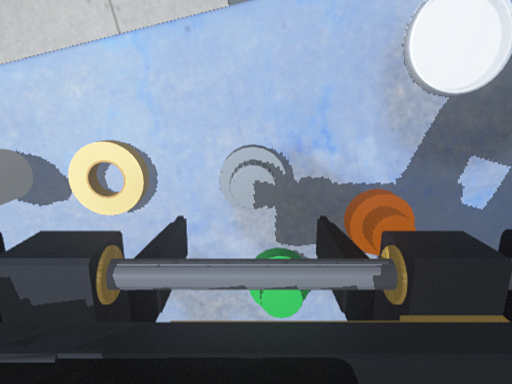

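Wrist view: the cap is at (252,178), between and ahead of the fingers. The orange cap is at (378,218), with room for the finger beside it. The cap centre is (0.4775,-0.1928).

```bash
python3 -m inch '[[[0,0,0],[-0.005,0.004,-0.15],0.5],[[0,0,0],[-0.005,0.004,-0.3],0.5],[[0,0,0],[-0.005,0.004,-0.42],0.5],[[0,0,0],[-0.005,0.004,-0.5],0.5],[[0,0,0],[-0.005,0.004,-0.52],0.5],[[0,0,0],[-0.005,0.004,-0.52],0.5],[[0,0,0],[-0.005,0.004,-0.52],-0.4],[[0,0,0],[-0.005,0.004,-0.52],-0.4]]' 40;  python3 -m inch '[[[0,0,0],[0,0,0],-0.4],[[0,0,0],[0,0,0],-0.4],[[0,0,0],[0,0,0],-0.4],[[0,0,0],[0,0,0],-0.4],[[0,0,0],[0,0,0],-0.4],[[0,0,0],[0,0,0],-0.4],[[0,0,0],[0,0,0],-0.4],[[0,0,0],[0,0,0],-0.4]]'
```

```text
time: 4.15
ee_pos: [0.4787, -0.1938, 0.0375]
tcp_rot: [0.001, 0.113, 0.994, -0.001]
force: [-0.3, -0.5, -0.8]
opening: 0.0605
grasp_force: 0.0
time: 4.95
ee_pos: [0.4778, -0.1933, 0.0362]
tcp_rot: [0.0, 0.113, 0.994, -0.0]
force: [-1.0, 1.4, 5.3]
opening: 0.0393
grasp_force: 40.0
```

```bash
python3 -m inch '[[[0,0,0],[0,0,0.1],-0.4],[[0,0,0],[0,0,0.25],-0.4],[[0,0,0],[0,0,0.4],-0.4],[[0,0,0],[0,0.1,0.5],-0.4],[[0,0,0],[0,0.25,0.6],-0.4],[[0,0,0],[0,0.4,0.6],-0.4],[[0,0,0],[0,0.5,0.6],-0.4],[[0,0,0],[0,0.5,0.6],-0.4]]';python3 -m inch '[[[0,0,0],[0,0.2,0],-0.4],[[0,0,0],[0.02,0.4,0],-0.4],[[0,0,0],[0.04,0.6,0],-0.4],[[0,0,0],[0.056,0.75,0],-0.4],[[0,0,0],[0.056,0.85,0],-0.4],[[0,0,0],[0.056,0.87,0],-0.4],[[0,0,0],[0.056,0.87,0],-0.4],[[0,0,0],[0.056,0.87,0],-0.4]]'; python3 look.py wrist w2 .4913 .1495 '((.007,.015),(.06,.075),(.105,.115),(.146,.176),(.185,.21))' .055;python3 look.py scene s2 .4913 .1495 '((.165,.178),(.185,.205))' .045;python3 look.py side d2 .4913 .1495 '((.165,.178),)' .045
```

```text
time: 5.75
ee_pos: [0.4769, -0.0658, 0.185]
tcp_rot: [-0.0, 0.111, 0.994, 0.0]
force: [0.5, 0.2, -0.6]
opening: 0.0395
grasp_force: 40.0
time: 6.55
ee_pos: [0.4914, 0.1481, 0.1851]
tcp_rot: [-0.0, 0.114, 0.994, -0.0]
force: [-0.9, 0.1, 0.2]
opening: 0.0396
grasp_force: 40.0
0.007 0.015 2009 [0.4656 0.1544 0.0118] enc 0.4912724792957306 0.1495160013437271 0.05506715551018715
0.06 0.075 1638 [0.4706 0.1572 0.0664] enc 0.488747775554657 0.1514669805765152 0.036745741963386536
0.146 0.176 3267 [0.4706 0.1523 0.1692] enc 0.4891103506088257 0.14787115156650543 0.03156701475381851
0.185 0.21 4457 [0.4821 0.1497 0.1979] enc 0.48084282875061035 0.149854838848114 0.028680039569735527
[0.4915 0.148  0.1853]
0.165 0.178 284 [0.4756 0.1564 0.1708] enc 0.4904436469078064 0.1494920551776886 0.03217201679944992
0.185 0.205 370 [0.4865 0.15   0.1967] enc 0.49028027057647705 0.14945903420448303 0.02921030856668949
[0.4915 0.148  0.1854]
0.165 0.178 108 [0.4867 0.1323 0.1703] enc 0.48910725116729736 0.14444176852703094 0.032436735928058624
[0.4916 0.1481 0.1855]
```

```bash
python3 - <<'E'
import cv2,numpy as np
f=lambda n,x,y,s:cv2.resize(cv2.imread(f"pics/{n}.png")[y:y+s,x:x+s],(390,390),interpolation=cv2.INTER_CUBIC)
cv2.imwrite("pics/m2.png",np.hstack([f("s2",160,150,110),f("d2",190,120,90)]))
E
```

```text
(no output)
```

View pics/m2.png

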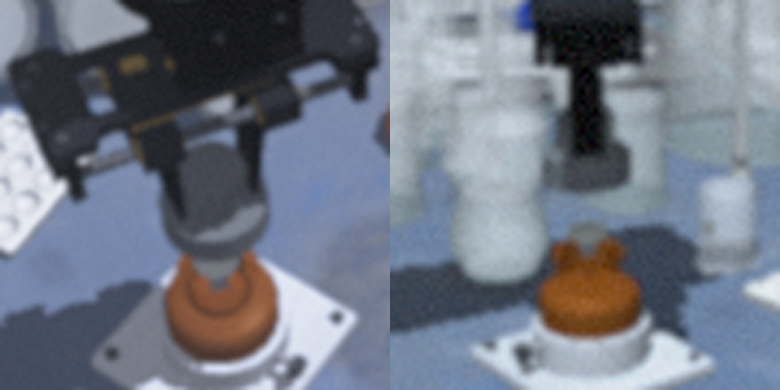

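View pics/w2.png

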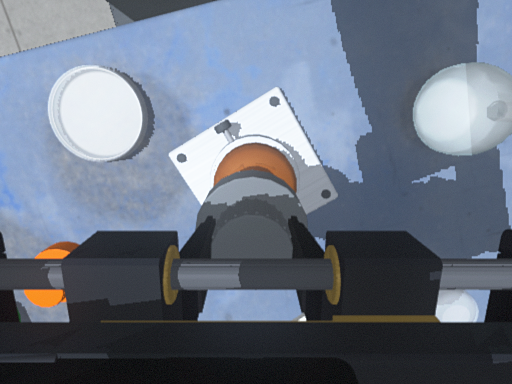

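The crop shows the held cap level above the jar in both views, offset 1–2 mm; the wrist view shows the jar shoulder under it. I shift slightly and lower.

```bash
python3 -m inch '[[[0,0,0],[0.003,0.007,0],-0.4],[[0,0,0],[0.003,0.007,-0.06],-0.4],[[0,0,0],[0.003,0.007,-0.12],-0.4],[[0,0,0],[0.003,0.007,-0.16],-0.4],[[0,0,0],[0.003,0.007,-0.19],-0.4],[[0,0,0],[0.003,0.007,-0.2],-0.4],[[0,0,0],[0.003,0.007,-0.21],-0.4],[[0,0,0],[0.003,0.007,-0.21],-0.4]]'; python3 -m inch '[[[0,0,0],[0,0,-0.004],-0.4],[[0,0,0],[0,0,-0.008],-0.4],[[0,0,0],[0,0,-0.012],-0.4],[[0,0,0],[0,0,-0.016],-0.4],[[0,0,0],[0,0,-0.02],-0.4],[[0,0,0],[0,0,-0.02],-0.4],[[0,0,0],[0,0,-0.02],-0.4],[[0,0,0],[0,0,-0.02],-0.4]]'; python3 -c "
from plant import bot;s=bot.get_state();print(s['torque'],s['ee_pos'])"
```

```text
time: 7.5
ee_pos: [0.4923, 0.1512, 0.1332]
tcp_rot: [0.0, 0.113, 0.994, 0.0]
force: [-0.3, 0.6, -0.9]
opening: 0.0396
grasp_force: 40.0
time: 8.3
ee_pos: [0.4923, 0.1511, 0.1284]
tcp_rot: [0.0, 0.113, 0.994, 0.0]
force: [-0.7, -0.8, 1.8]
opening: 0.0394
grasp_force: 40.0
[-0.00559625  0.12902739 -0.00878009] [0.49231213 0.15108331 0.12838856]
```

```bash
python3 -m inch '[[[0,0,0],[0,-0.004,-0.004],-0.4],[[0,0,0],[0,-0.004,-0.004],-0.4],[[0,0,0],[0,-0.004,-0.008],-0.4],[[0,0,0],[0,-0.004,-0.008],-0.4],[[0,0,0],[0,-0.004,-0.012],-0.4],[[0,0,0],[0,-0.004,-0.012],-0.4],[[0,0,0],[0,-0.004,-0.012],-0.4],[[0,0,0],[0,-0.004,-0.012],-0.4]]'; python3 -c "
from plant import bot;s=bot.get_state();print(s['torque'],s['ee_pos'],s['force'])"
```

```text
time: 9.1
ee_pos: [0.4926, 0.1509, 0.1281]
tcp_rot: [0.0, 0.113, 0.994, 0.001]
force: [-7.5, 1.5, 13.5]
opening: 0.0395
grasp_force: 40.0
[ 0.15869612  1.33424659 -0.00308791] [0.49262364 0.15092804 0.12811605] [-7.45745054  1.52277375 13.45367708]
```

```bash
cat > st.py <<'E'
from plant import bot
import numpy as np
np.set_printoptions(precision=4,suppress=True)
s=bot.get_state();q=s["tcp_rot"];print("T",s['torque'],"p",s['ee_pos'],"F",s['force'],"yaw",np.degrees(2*np.arctan2(q[2],q[1]))-90,"q6",s["qpos"][5])
E
python3 -m inch '[[[0,0,0],[0,0,0.003],-0.4],[[0,0,-0.008],[0,0,0.003],-0.4],[[0,0,-0.016],[0,0,0.003],-0.4],[[0,0,-0.024],[0,0,0.003],-0.4],[[0,0,-0.032],[0,0,0.003],-0.4],[[0,0,-0.04],[0,0,0.003],-0.4],[[0,0,-0.048],[0,0,0.003],-0.4],[[0,0,-0.055],[0,0,0.003],-0.4]]' 32 ; python3 st.py
```

```text
time: 9.9
ee_pos: [0.493, 0.1504, 0.1282]
tcp_rot: [0.001, 0.199, 0.98, 0.0]
force: [-3.2, -0.1, 10.8]
opening: 0.0396
grasp_force: 32.0
T [-0.1285  0.7517  0.1854] p [0.493  0.1504 0.1282] F [-3.1589 -0.1242 10.8191] yaw 67.10034557941574 q6 -0.9792686382660574
```

```bash

python3 -m inch '[[[0,0,-0.008],[0,0,0],-0.4],[[0,0,-0.016],[0,0,0],-0.4],[[0,0,-0.024],[0,0,0],-0.4],[[0,0,-0.032],[0,0,0],-0.4],[[0,0,-0.04],[0,0,0],-0.4],[[0,0,-0.048],[0,0,0],-0.4],[[0,0,-0.055],[0,0,0],-0.4],[[0,0,-0.055],[0,0,0],-0.4]]' ; python3 st.py
```

```text
time: 10.7
ee_pos: [0.4929, 0.1502, 0.1282]
tcp_rot: [0.001, 0.282, 0.959, 0.0]
force: [-3.7, -0.3, 9.7]
opening: 0.0398
grasp_force: 32.0
T [-0.1985  0.8388  0.0694] p [0.4929 0.1502 0.1282] F [-3.679  -0.3008  9.7259] yaw 57.22323157907857 q6 -0.8069053011133674
```

```bash

python3 -m inch '[[[0,0,-0.008],[0,0,0],-0.4],[[0,0,-0.016],[0,0,0],-0.4],[[0,0,-0.024],[0,0,0],-0.4],[[0,0,-0.032],[0,0,0],-0.4],[[0,0,-0.04],[0,0,0],-0.4],[[0,0,-0.048],[0,0,0],-0.4],[[0,0,-0.055],[0,0,0],-0.4],[[0,0,-0.055],[0,0,0],-0.4]]' ; python3 st.py
```

```text
time: 11.5
ee_pos: [0.4927, 0.1499, 0.1281]
tcp_rot: [0.0, 0.364, 0.931, -0.0]
force: [-4.5, -1.3, 10.8]
opening: 0.0395
grasp_force: 32.0
T [-0.3863  0.9299  0.1633] p [0.4927 0.1499 0.1281] F [-4.5082 -1.2733 10.774 ] yaw 47.327355222654944 q6 -0.6341495379946207
```

```bash

python3 -m inch '[[[0,0,-0.008],[0,0,0],-0.4],[[0,0,-0.016],[0,0,0],-0.4],[[0,0,-0.024],[0,0,0],-0.4],[[0,0,-0.032],[0,0,0],-0.4],[[0,0,-0.04],[0,0,0],-0.4],[[0,0,-0.048],[0,0,0],-0.4],[[0,0,-0.055],[0,0,0],-0.4],[[0,0,-0.055],[0,0,0],-0.4]]' ; python3 st.py
```

```text
time: 12.3
ee_pos: [0.4926, 0.1502, 0.1267]
tcp_rot: [0.0, 0.443, 0.897, 0.0]
force: [-1.0, -0.4, 5.0]
opening: 0.0393
grasp_force: 32.0
T [-0.1751  0.345  -0.0759] p [0.4926 0.1502 0.1267] F [-0.9621 -0.4073  4.9608] yaw 37.403833296903485 q6 -0.46119341539842607
```

It dropped into a gap; now I push down in stages.

```bash

python3 -m inch '[[[0,0,0],[0,0,-0.006],-0.4],[[0,0,0],[0,0,-0.012],-0.4],[[0,0,0],[0,0,-0.018],-0.4],[[0,0,0],[0,0,-0.024],-0.4],[[0,0,0],[0,0,-0.03],-0.4],[[0,0,0],[0,0,-0.03],-0.4],[[0,0,0],[0,0,-0.03],-0.4],[[0,0,0],[0,0,-0.03],-0.4]]' ; python3 st.py
```

```text
time: 13.1
ee_pos: [0.4927, 0.1502, 0.1199]
tcp_rot: [0.0, 0.443, 0.897, 0.0]
force: [-3.9, -0.1, 8.9]
opening: 0.0394
grasp_force: 32.0
T [-0.2146  0.7699 -0.0791] p [0.4927 0.1502 0.1199] F [-3.8881 -0.1071  8.9189] yaw 37.424636809420605 q6 -0.4615750534253832
```

```bash

python3 -m inch '[[[0,0,0],[-0.002,0,-0.004],-0.4],[[0,0,0],[-0.002,0,-0.008],-0.4],[[0,0,0],[-0.002,0,-0.012],-0.4],[[0,0,0],[-0.002,0,-0.014],-0.4],[[0,0,0],[-0.002,0,-0.014],-0.4],[[0,0,0],[-0.002,0,-0.014],-0.4],[[0,0,0],[-0.002,0,-0.014],-0.4],[[0,0,0],[-0.002,0,-0.014],-0.4]]' ; python3 st.py
```

```text
time: 13.9
ee_pos: [0.4927, 0.1502, 0.1175]
tcp_rot: [0.001, 0.443, 0.897, 0.0]
force: [-5.1, -1.2, 13.8]
opening: 0.0393
grasp_force: 32.0
T [-0.3538  0.9947 -0.1112] p [0.4927 0.1502 0.1175] F [-5.0569 -1.2394 13.8301] yaw 37.42699059435584 q6 -0.46136566515824057
```

```bash

python3 -m inch '[[[0,0,0],[0,0,-0.003],-0.4],[[0,0,-0.01],[0,0,-0.003],-0.4],[[0,0,-0.02],[0,0,-0.003],-0.4],[[0,0,-0.03],[0,0,-0.003],-0.4],[[0,0,-0.04],[0,0,-0.003],-0.4],[[0,0,-0.05],[0,0,-0.003],-0.4],[[0,0,-0.06],[0,0,-0.003],-0.4],[[0,0,-0.06],[0,0,-0.003],-0.4]]' ; python3 st.py
```

```text
time: 14.7
ee_pos: [0.4927, 0.1502, 0.1166]
tcp_rot: [0.001, 0.525, 0.851, 0.0]
force: [-4.5, -1.0, 12.7]
opening: 0.0394
grasp_force: 32.0
T [-0.3018  0.9935 -0.0123] p [0.4927 0.1502 0.1166] F [-4.5468 -0.9827 12.7392] yaw 26.622308581695066 q6 -0.27271231784761457
```

```bash

python3 -m inch '[[[0,0,-0.01],[0,0,0],-0.4],[[0,0,-0.02],[0,0,0],-0.4],[[0,0,-0.03],[0,0,0],-0.4],[[0,0,-0.04],[0,0,0],-0.4],[[0,0,-0.05],[0,0,0],-0.4],[[0,0,-0.06],[0,0,0],-0.4],[[0,0,-0.06],[0,0,0],-0.4],[[0,0,-0.06],[0,0,0],-0.4]]' ; python3 st.py;python3 -m inch '[[[0,0,-0.01],[0,0,0],-0.4],[[0,0,-0.02],[0,0,0],-0.4],[[0,0,-0.03],[0,0,0],-0.4],[[0,0,-0.03],[0,0,0],-0.4],[[0,0,-0.03],[0,0,0],-0.4],[[0,0,-0.03],[0,0,0],-0.4],[[0,0,-0.03],[0,0,0],-0.4],[[0,0,-0.03],[0,0,0],-0.4]]' ; python3 st.py
```

```text
time: 15.5
ee_pos: [0.4924, 0.1498, 0.1165]
tcp_rot: [0.001, 0.603, 0.798, -0.0]
force: [-5.2, -2.7, 13.2]
opening: 0.0393
grasp_force: 32.0
T [-0.5657  1.1167  0.0703] p [0.4924 0.1498 0.1165] F [-5.2037 -2.7268 13.1721] yaw 15.850011086265567 q6 -0.08465453198627008
time: 16.3
ee_pos: [0.4922, 0.1497, 0.1164]
tcp_rot: [0.001, 0.64, 0.769, -0.0]
force: [-5.1, -3.3, 13.3]
opening: 0.0394
grasp_force: 32.0
T [-0.6082  1.1145 -0.0386] p [0.4922 0.1497 0.1164] F [-5.1    -3.3    13.2552] yaw 10.448543672064872 q6 0.00959468279318936
```

```bash
A='[[[0,0,-0.008],[0,0,0],-0.4],[[0,0,-0.016],[0,0,0],-0.4],[[0,0,-0.022],[0,0,0],-0.4],[[0,0,-0.028],[0,0,0],-0.4],[[0,0,-0.028],[0,0,0],-0.4],[[0,0,-0.028],[0,0,0],-0.4],[[0,0,-0.028],[0,0,0],-0.4],[[0,0,-0.028],[0,0,0],-0.4]]'; : ; python3 -m inch '[[[0,0,-0.008],[0,0,0],-0.4],[[0,0,-0.016],[0,0,0],-0.4],[[0,0,-0.022],[0,0,0],-0.4],[[0,0,-0.028],[0,0,0],-0.4],[[0,0,-0.028],[0,0,0],-0.4],[[0,0,-0.028],[0,0,0],-0.4],[[0,0,-0.028],[0,0,0],-0.4],[[0,0,-0.028],[0,0,0],-0.4]]' ; python3 st.py
```

```text
time: 17.1
ee_pos: [0.4922, 0.1497, 0.1163]
tcp_rot: [0.001, 0.673, 0.74, -0.0]
force: [-5.9, -2.8, 13.5]
opening: 0.0395
grasp_force: 32.0
T [-0.5818  1.1665  0.0432] p [0.4922 0.1497 0.1163] F [-5.9266 -2.8328 13.5049] yaw 5.418565023730366 q6 0.09742236460555102
```

```bash
python3 -m inch '[[[0,0,-0.005],[0,0,0],-0.4],[[0,0,-0.01],[0,0,0],-0.4],[[0,0,-0.015],[0,0,0],-0.4],[[0,0,-0.02],[0,0,0],-0.4],[[0,0,-0.02],[0,0,0],-0.4],[[0,0,-0.02],[0,0,0],-0.4],[[0,0,-0.02],[0,0,0],-0.4],[[0,0,-0.02],[0,0,0],-0.4]]' ; python3 st.py
```

```text
time: 17.9
ee_pos: [0.4923, 0.1498, 0.1163]
tcp_rot: [0.001, 0.696, 0.718, -0.0]
force: [-5.0, -2.6, 13.2]
opening: 0.0398
grasp_force: 32.0
T [-0.5456  1.1432  0.0658] p [0.4923 0.1498 0.1163] F [-5.0297 -2.5776 13.1904] yaw 1.819615432048252 q6 0.16028049271029204
```

```bash
python3 -m inch '[[[0,0,-0.005],[0,0,0],-0.4],[[0,0,-0.01],[0,0,0],-0.4],[[0,0,-0.015],[0,0,0],-0.4],[[0,0,-0.02],[0,0,0],-0.4],[[0,0,-0.02],[0,0,0],-0.4],[[0,0,-0.02],[0,0,0],-0.4],[[0,0,-0.02],[0,0,0],-0.4],[[0,0,-0.02],[0,0,0],-0.4]]' ; python3 st.py
```

```text
time: 18.7
ee_pos: [0.4918, 0.15, 0.1163]
tcp_rot: [0.0, 0.717, 0.697, -0.0]
force: [-6.3, -1.4, 14.1]
opening: 0.0394
grasp_force: 32.0
T [-0.4196  1.412   0.5791] p [0.4918 0.15   0.1163] F [-6.2727 -1.4208 14.0635] yaw -1.6888803066609768 q6 0.22180182289077194
```

Torque jumped to 0.58 N·m, so this is the stop. I relax the turn, let the cap rise into the pockets and release.

```bash
python3 -m inch '[[[0,0,0.006],[0,0,0],-0.4],[[0,0,0.006],[0,0,0.006],-0.4],[[0,0,0.006],[0,0,0.012],-0.4],[[0,0,0.006],[0,0,0.018],-0.4],[[0,0,0.006],[0,0,0.024],-0.4],[[0,0,0.006],[0,0,0.027],-0.4],[[0,0,0.006],[0,0,0.027],-0.4],[[0,0,0.006],[0,0,0.027],-0.4]]' ; python3 st.py
```

```text
time: 19.5
ee_pos: [0.4917, 0.15, 0.1208]
tcp_rot: [0.0, 0.712, 0.703, -0.0]
force: [-1.1, -1.1, 2.8]
opening: 0.0396
grasp_force: 32.0
T [-0.2865  0.2308  0.2688] p [0.4917 0.15   0.1208] F [-1.0939 -1.0565  2.7938] yaw -0.7353711311367022 q6 0.20473395676672837
```

```bash
python3 -m inch '[[[0,0,0],[0,0,0.003],-0.4],[[0,0,0],[0,0,0.006],-0.4],[[0,0,0],[0,0,0.006],-0.4],[[0,0,0],[0,0,0.006],-0.4],[[0,0,0],[0,0,0.006],-0.4],[[0,0,0],[0,0,0.006],-0.4],[[0,0,0],[0,0,0.006],-0.4],[[0,0,0],[0,0,0.006],-0.4]]' ; python3 st.py
```

```text
time: 20.3
ee_pos: [0.4916, 0.15, 0.1209]
tcp_rot: [0.0, 0.712, 0.702, -0.0]
force: [5.4, -0.0, -9.6]
opening: 0.0392
grasp_force: 32.0
T [-0.1212 -1.0824  0.1718] p [0.4916 0.15   0.1209] F [ 5.3616 -0.0199 -9.5709] yaw -0.7555266875588416 q6 0.2049532094714947
```

Pulling up meets solid resistance (−9.6 N with no rise), so it's locked. Next I ease the pull, open and retreat.

```bash
python3 -m inch '[[[0,0,0],[0,0,-0.005],-0.4],[[0,0,0],[0,0,-0.005],-0.4],[[0,0,0],[0,0,-0.005],0.3],[[0,0,0],[0,0,-0.005],0.5],[[0,0,0],[0,0,-0.005],0.5],[[0,0,0],[0,0,-0.005],0.5],[[0,0,0],[0,0,-0.005],0.5],[[0,0,0],[0,0,-0.005],0.5]]' ; python3 -m inch '[[[0,0,0],[0,0,0.05],0.5],[[0,0,0],[0,0,0.1],0.5],[[0,0,0],[0,0,0.2],0.5],[[0,0,0],[0,0,0.3],0.5],[[0,0,0],[-0.1,0,0.4],0.5],[[0,0,0],[-0.2,0,0.4],0.5],[[0,0,0],[-0.2,0,0.4],0.5],[[0,0,0],[-0.2,0,0.4],0.5]]'; python3 st.py; for c in scene side wrist; do python3 look.py $c e_$c .4917 .15 '((.1,.111),(.13,.14))' .045; done; python3 - <<'E'
import cv2,numpy as np
f=lambda n,x,y,s:cv2.resize(cv2.imread(f"pics/{n}.png")[y:y+s,x:x+s],(390,390),interpolation=cv2.INTER_CUBIC)
cv2.imwrite("pics/m3.png",np.hstack([f("e_scene",160,180,110),f("e_side",190,140,90)]))
E
```

```text
time: 21.1
ee_pos: [0.4917, 0.1501, 0.1213]
tcp_rot: [-0.0, 0.712, 0.702, 0.0]
force: [0.7, -0.1, 0.2]
opening: 0.0709
grasp_force: 0.0
time: 21.9
ee_pos: [0.442, 0.1502, 0.2223]
tcp_rot: [0.001, 0.712, 0.703, 0.001]
force: [0.4, -0.3, 0.1]
opening: 0.0714
grasp_force: 0.0
T [-0.1253  0.0095  0.0014] p [0.442  0.1502 0.2223] F [ 0.4399 -0.2711  0.1352] yaw -0.7400548328795225 q6 0.2254520206423313
0.1 0.111 293 [0.4817 0.1583 0.1059] enc 0.4917308986186981 0.15158921480178833 0.03283969312906265
0.13 0.14 240 [0.4911 0.1525 0.1339] enc 0.4923270642757416 0.15115244686603546 0.02097323164343834
[0.4421 0.1501 0.2218]
0.1 0.111 105 [0.4881 0.1349 0.1053] enc 0.4919106960296631 0.14551524817943573 0.032477859407663345
0.13 0.14 64 [0.4906 0.1467 0.1327] enc 0.49080097675323486 0.14767026901245117 0.02220495417714119
[0.4422 0.1501 0.2214]
0.1 0.111 1912 [0.4872 0.1589 0.1063] enc 0.49219533801078796 0.1504628211259842 0.03209213539958
0.13 0.14 2005 [0.4918 0.1517 0.1342] enc 0.4922177791595459 0.15064510703086853 0.020588019862771034
[0.4421 0.15   0.2211]
```

View pics/m3.png

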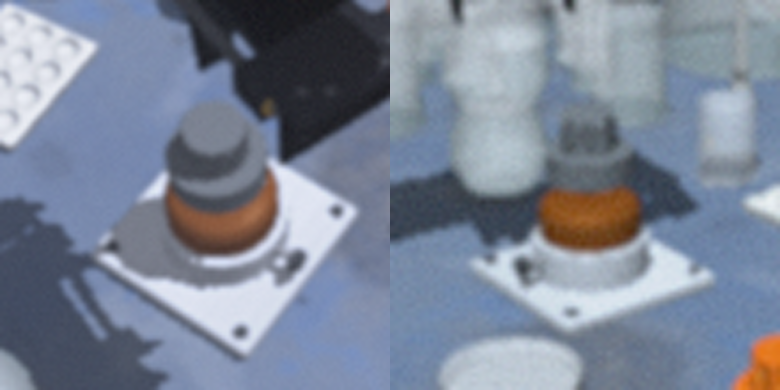

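The cap sits level and low on the jar. Its top is at 0.134 m, about 13.5 mm below the rim at the origin, which is the locked height. The arm is clear, so I hand in.

```bash
python3 -c "
from plant import bot;print(bot.hand_in())"
```

```text
the job is handed in; nothing more can be done
None
```

The cap is locked on the jar, level and about 13.5 mm below the rim; it held against a 9.6 N upward pull, the arm is clear, and I handed the job in at about 22 s (no verdict was returned).

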